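# Pack the board holder with spacers and hold it clamped

### The arm

A 6-joint arm with a two-finger parallel gripper is mounted at the origin on the work surface. World frame = base frame: x ahead of the robot, y to its left, z up, the work surface at z = 0. Lengths are in mm, angles in rad, forces in N, time in s.
With the tool pointing down it reaches from about 400 to 925 mm from the base axis. Payload 12.5 kg.
Tool frame: the origin (TCP) lies between the finger pads; the fingertips stand 19 mm ahead of it and the grasp point (between the pads) is the TCP (env.tips_ahead is the distance from the TCP to the fingertips, in mm); z points along the fingers, y is the line along which they close (so a half turn about z gives the same grasp; the last joint's range is limited). The gripper opens to 95 mm and grips with 3 to 60 N. Pads are 20 mm wide; open, the fingers measure 119 mm over their backs; the gripper's body (75 mm by 180 mm) begins 59 mm behind the grasp point.
Start: joints at [1.019, 0.491, 1.559, -0, 1.092, -0.106], TCP at [269.473, 563.94, 233.661] pointing down, gripper open.
Joint ranges: [-3.1, 3.1], [-0.84, 2.19], [0.05, 2.79], [-1.13, 4.28], [0.06, 2.93], [-2.69, 2.69]. Speed limits (rad/s): [2.22, 2.22, 2.79, 3.14, 3.14, 3.14].

### API

Orientations are given as [roll, pitch, yaw] about the fixed x, y, z axes, in that order (R = Rz(yaw) Ry(pitch) Rx(roll)).
In Python, from cell import env gives the robot as it stands.
- The arm moves only by the shell command python3 -m crank 'ROWS'. ROWS is JSON, a list of rows, each a list of 5 numbers: the shift along the tool's x, y, z in mm, then the turn about the tool's z in degrees, then the finger opening in mm, from 0 to 95.1. In form: [[dx, dy, dz, yaw, grip], ...]. A call has 1 to 10 rows; each row is the pose to reach, as a shift and turn from the pose commanded when the call began, along the tool's axes at that moment; what a row does not reach only later rows make up. A row lasts 1/12 s, in which the tool goes at most 41.7 mm and 7.16 degrees, less where a joint would pass 70% of its speed; a pose out of reach is approached as far as the arm can. A call with a gripper value outside its range is refused whole. The fingers move at their own pace and stop on an object; the grip force is fixed at half the most. Time passes only in rows, so rows that repeat a pose let the fingers close. It gives the time, the measured TCP pose, the force, the opening and the grip force at its end, in the units of the state.
- env.state(): the state, without advancing time (a new reading comes with each control period).
- env.read_camera(name): name is "side" or "top" or "wrist"; returns a dict with "img" (480x640x3 uint8, blue, green, red), "K" (3x3 intrinsics, pixels), "pose" (4x4, takes a point from camera to world coordinates). Camera axes: x right, y down, z forward; pixel columns grow to the right and rows downward; lengths in mm; the calibration is good to about 2 mm. A picture is of the moment at which its call begins. There is no depth.
- env.job_done(): hands the job in; it is judged then, once.
The state is a dict: "t": time; "joints": joint angles; "qvel": joint speeds; "tau": joint torques, N m; "eef_pos": TCP position; "tcp_rot": TCP orientation; "ft_force": force on the tool from outside, world axes, zero at the start; "moment": the same for the moment, N m; "opening": opening from 0.0 (shut) to 1.0 (fully open); "grip_force": force on a finger pad.
Only numpy, scipy, OpenCV 4.12 (cv2) and the standard library are available. Lean on these libraries where they do the work, as an engineer would, in place of code of your own. Each camera call takes 0.05 s, during which the arm holds its last target. There are 200 camera calls.

### The job

The board is too short for its holder: fill the gap between the board and the sprung plunger with orange spacers from the rack, standing them upright on the bed, face to face in line with the holder, until the plunger can take up what is left. Then push the plunger's red knob in with the fingers until you feel spacers and board clamped firmly against the fixed jaw, and finish while still holding the knob pressed: do not let go. Leave the board lying on its bed and the other things on the bench where they are.

Things in the scene. Friction and masses are not known exactly. Their poses are not given: they have to be found in the camera images.
- holder: Board holder fixed to the bench. Origin on the bench; its y runs along its dark bed, 70 mm wide, top 15 mm above the bench, from y = -140 to 130 mm. Lips 6 mm tall, 60 mm apart, guide what stands on it from y = -35 to 100 mm. From +y to -y it carries: fixed blue jaw, board, gap, pad, blue upright, red knob
- jaw: Fixed blue jaw at the bed's +y end, 50 mm wide (x), 20 mm thick, 45 mm tall above the bed. Origin: foot of its inner face, which looks to the holder's -y; axes as the holder's
- board: Green circuit board in a loose metal tray lying on the bed, about 140 g, 56 mm (its x) by 80 mm (its y), flat end flanges 22 mm tall; slides along the bed. Origin: centre of its underside; its +y end is 0 to 2 mm short of the jaw, its -y end borders the gap. Axes as the holder's
- pad_face (a point): Centre of the front of the plunger's black pad, 18 mm above the bed, looking to the holder's +y at the board. With the knob free, the gap from here to the board's near end (board pushed against the jaw) is 36 to 53 mm, different each time. Pad: 36 mm wide, 10 mm thick, its top 32 mm above the bed
- knob_face (a point): Centre of the outer (-y) face of the plunger's round red knob: 40 mm across, 10 mm thick, centre 42 mm above the bench, 92 mm behind the pad's face when free. Pushing it to the holder's +y drives the pad forward. The space behind it is free for a hand, above the bed
- rack: Grey spacer rack fixed to the bench, 62 mm (its x) by 144 mm (its y), 24 mm tall. Origin: centre of its underside. Four slots 16 mm wide, 32 mm apart along its y, slot floors 6 mm up; the spacers stand in them with their faces across its y, tops 56 mm above the bench
- spacer0: Orange plastic spacer plate, 44 mm wide (its x), 12 mm thick (its y), 50 mm tall (its z), 32 g; all four are alike. Origin: centre of its underside. Starts upright in the rack
- spacer1: Orange plastic spacer plate, 44 mm wide (its x), 12 mm thick (its y), 50 mm tall (its z), 32 g; all four are alike. Origin: centre of its underside. Starts upright in the rack
- spacer2: Orange plastic spacer plate, 44 mm wide (its x), 12 mm thick (its y), 50 mm tall (its z), 32 g; all four are alike. Origin: centre of its underside. Starts upright in the rack
- spacer3: Orange plastic spacer plate, 44 mm wide (its x), 12 mm thick (its y), 50 mm tall (its z), 32 g; all four are alike. Origin: centre of its underside. Starts upright in the rack
- flux_tin: Bystander: small tin with white lid, 52 mm across, 30 mm tall
- tape_roll: Bystander: roll of black tape lying flat, 80 mm across, 18 mm tall
- screwdriver: Bystander: screwdriver lying down (origin under its middle)
- cutters: Bystander: red-handled cutters lying down, about 150 mm long, origin at the pivot
- sponge_tray: Bystander: black tray with a yellow sponge, 70 x 90 x 22 mm
- small_module: Bystander: small white module, 22 x 48 x 6 mm
- pad: The plunger's pad; origin at the foot of its front face, on the bed, axes as the holder's. It comes forward (+y) at most 24 mm from its free place to its end stop; a weak return spring (1 to 3 N) takes it back when the knob is let go
- upright: Blue upright that guides the plunger, clamped to the bed, does not move: 40 mm wide, 25 mm thick, 45 mm tall above the bed, its foot 84 mm wide and 12 mm tall. Origin on the bed under the pad's free front face, axes as the holder's; the block starts 14 mm behind (-y of) it
- knob: The red knob; origin as point knob_face, axes as the holder's. Between knob and pad sits a spring of 0.8 N per mm: the knob can be squeezed up to 12 mm towards the pad, so at 82 mm from pad face to knob face the drive is 8 N, less the return spring. It squeezes likewise if the pad is at its own end stop, touching nothing
Mind the look-alikes: they are no part of the job. Leave any blue or purple look-alike of the board alone.

How it is judged (in metres and radians):
At the end, for the whole second after the job is handed in: Fingers press knob, pad a spacer, a spacer the board, the board the jaw, each over 2.5 N; spacers in the holder stand on the bed, upright (0.15 rad), square (0.2 rad), within 16 mm of its middle line; spare ones over 200 mm from the jaw; board flat on the bed; all still ((contact force between pad and spacer0 above 2.5 N or contact force between pad and spacer1 above 2.5 N or contact force between pad and spacer2 above 2.5 N or contact force between pad and spacer3 above 2.5 N) and (contact force between board and spacer0 above 2.5 N or contact force between board and spacer1 above 2.5 N or contact force between board and spacer2 above 2.5 N or contact force between board and spacer3 above 2.5 N) and contact force between board and jaw above 2.5 N and contact force between the fingers and knob above 2.5 N and angle between board's own z axis and vertical below 0.1 rad and z of board in the frame of holder below 0.019 m and linear speed of board below 0.02 m/s and (horizontal distance between spacer0 and jaw above 0.2 m or (z of spacer0 in the frame of holder between 0.01 and 0.02 m and angle between spacer0's own z axis and vertical below 0.15 rad and angle between the y axis of spacer0 and the y axis of holder, either way round below 0.2 rad and x of spacer0 in the frame of holder between -0.016 and 0.016 m and linear speed of spacer0 below 0.02 m/s)) and (horizontal distance between spacer1 and jaw above 0.2 m or (z of spacer1 in the frame of holder between 0.01 and 0.02 m and angle between spacer1's own z axis and vertical below 0.15 rad and angle between the y axis of spacer1 and the y axis of holder, either way round below 0.2 rad and x of spacer1 in the frame of holder between -0.016 and 0.016 m and linear speed of spacer1 below 0.02 m/s)) and (horizontal distance between spacer2 and jaw above 0.2 m or (z of spacer2 in the frame of holder between 0.01 and 0.02 m and angle between spacer2's own z axis and vertical below 0.15 rad and angle between the y axis of spacer2 and the y axis of holder, either way round below 0.2 rad and x of spacer2 in the frame of holder between -0.016 and 0.016 m and linear speed of spacer2 below 0.02 m/s)) and (horizontal distance between spacer3 and jaw above 0.2 m or (z of spacer3 in the frame of holder between 0.01 and 0.02 m and angle between spacer3's own z axis and vertical below 0.15 rad and angle between the y axis of spacer3 and the y axis of holder, either way round below 0.2 rad and x of spacer3 in the frame of holder between -0.016 and 0.016 m and linear speed of spacer3 below 0.02 m/s))); the arm keeps its last pose, push and grip.
It fails at once if a bystander is moved by more than 30 mm (distance of any of flux_tin, tape_roll, screwdriver, cutters, sponge_tray, small_module from where it was at the start of the episode above 0.03 m).
It fails at once if the board is lifted off the bed or tipped (z of board in the frame of holder above 0.03 m or angle between board's own z axis and vertical above 0.35 rad).
It also fails if it takes over 72 s, if anything falls off the work surface, if the arm or the gripper's body presses on something with over 40 N, if the wrist force passes 120 N, or if a joint passes its speed limit or range.

## Working session

There is one attempt and no reset: what is moved stays moved. The work goes in short steps, Python scripts to look and compute and a shell command to move; the robot and the scene stay as the last step left them, time stands still between calls to the robot, and variables do not carry over. Pictures are saved under pics/ and viewed, at most 10 in all, crops included, and the job is handed in when it is done.

```bash
ls; mkdir -p pics; python3 - <<'E'
from cell import env
import cv2,numpy as np
np.set_printoptions(suppress=True,precision=2)
for n in ("top","side"):
    r=env.read_camera(n); cv2.imwrite(f"pics/{n}0.png",r["img"]); print(n,r["K"].tolist(),r["pose"].tolist())
s=env.state(); print(s)
E
```

```text
pics
top [[595.5200943967409, 0.0, 319.1792549030112], [0.0, 595.5200943967409, 224.11591307760898], [0.0, 0.0, 1.0]] [[-0.08123533319412937, -0.9716784775128926, 0.22190483766485555, 320.4723739889573], [-0.996686946368195, 0.08008789990490646, -0.014179535537694618, 1.4693411849218163], [-0.003993942924210419, -0.22232153433045748, -0.9749652218376147, 1141.8504980633127], [0.0, 0.0, 0.0, 1.0]]
side [[588.2732346953528, 0.0, 310.00584810137383], [0.0, 588.2732346953528, 242.35916693837584], [0.0, 0.0, 1.0]] [[0.8018920808063092, -0.44802226424473424, 0.3952785618790239, 143.0571536350028], [-0.5972581308456297, -0.6186720644684246, 0.5104190452806032, -560.3973344488463], [0.015868707537554247, -0.6453843253344469, -0.763693169233357, 884.9634997282899], [0.0, 0.0, 0.0, 1.0]]
{'t': 0.1, 'joints': array([ 1.02,  0.49,  1.56,  0.  ,  1.09, -0.11]), 'qvel': array([-0., -0., -0.,  0.,  0., -0.]), 'tau': array([  0.  , -61.36, -25.86,   0.07,   0.05,  -0.  ]), 'eef_pos': array([269.35, 563.76, 233.12]), 'tcp_rot': array([-3.14, -0.  ,  2.7 ]), 'ft_force': array([-0.9 , -0.27, -0.2 ]), 'moment': array([0.01, 0.02, 0.01]), 'grip_force': 0.0, 'opening': 0.9919564223607703}
```

View pics/top0.png

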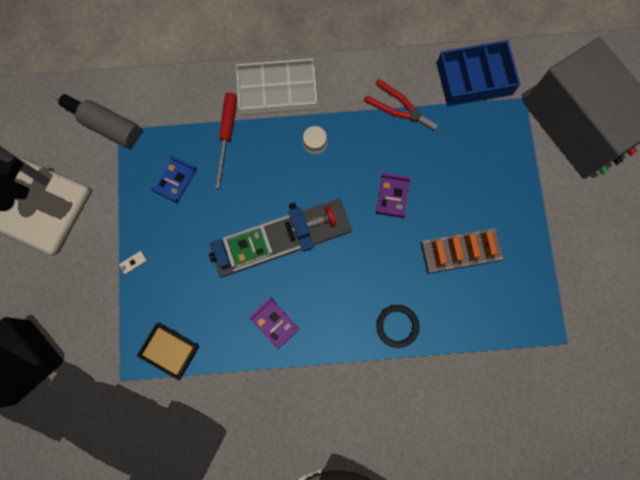

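View pics/side0.png

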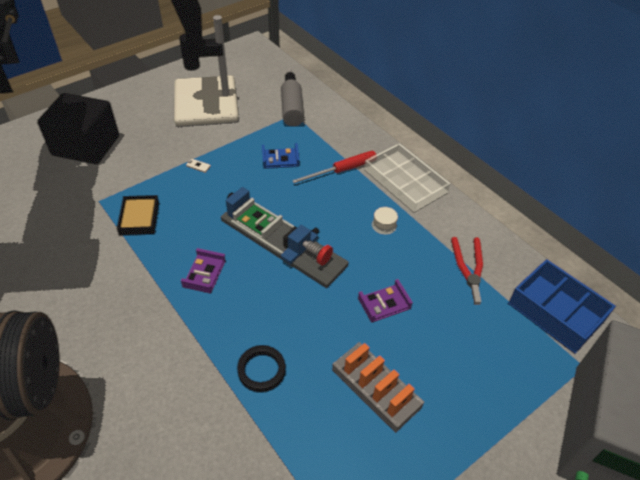

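The top view shows the holder from the jaw (218,256) to the knob (332,216), and the rack at (462,250) with four spacers. I'll enlarge both.

```bash
python3 - <<'E'
import cv2,numpy as np
i=cv2.imread("pics/top0.png")
a=cv2.resize(i[195:280,203:363],None,fx=5,fy=5,interpolation=cv2.INTER_CUBIC)
b=cv2.resize(i[225:280,415:510],None,fx=3,fy=3,interpolation=cv2.INTER_CUBIC)
o=np.zeros((595,800,3),np.uint8);o[:425]=a;o[428:428+165,:285]=b
for k in range(0,160,20): cv2.putText(o,str(203+k),(k*5,10),0,.35,(255,255,255));cv2.line(o,(k*5,10),(k*5,18),(255,255,255))
for k in range(0,85,20): cv2.putText(o,str(195+k),(775,k*5+4),0,.35,(255,255,255))
cv2.imwrite("pics/crop0.png",o)
E
```

```text
(no output)
```

View pics/crop0.png

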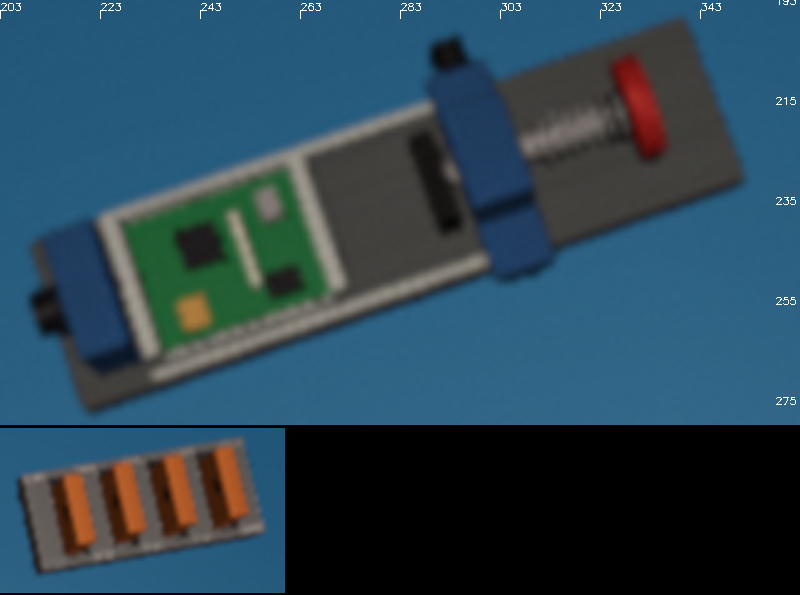

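```bash
cat > h.py <<'E'
from cell import env
import cv2,numpy as np
np.set_printoptions(suppress=True,precision=1)
K=np.array([[595.52,0,319.18],[0,595.52,224.116],[0,0,1]])
P=np.array([[-0.08123533319412937,-0.9716784775128926,0.22190483766485555,320.4723739889573],[-0.996686946368195,0.08008789990490646,-0.014179535537694618,1.4693411849218163],[-0.003993942924210419,-0.22232153433045748,-0.9749652218376147,1141.8504980633127]])
def ray(px,z,K=K,P=P):
    px=np.atleast_2d(px); d=(P[:,:3]@np.linalg.inv(K)@np.c_[px,np.ones(len(px))].T).T
    return P[:,3]+d*((z-P[2,3])/d[:,2])[:,None]
E
python3 - <<'E'
from h import *
a=lambda L:np.array(L)/5+[203,195]
b=lambda L:(np.array(L)-[0,428])/3+[415,225]
print("bed",ray(a([[88,411],[685,18],[743,180]]),15))
print("flange",ray(a([[305,155],[345,288],[105,215],[155,357]]),37))
print("pad",ray(a([[410,137],[440,233]]),47))
print("knob top",ray(a([[640,108]]),42))
r=ray(b([[22,478],[40,572],[262,528],[242,440]]),24);print("rack",r,r.mean(0))
for q in ([[63,475],[82,473],[95,543],[77,547]],[[112,463],[133,460],[146,533],[125,538]],[[165,457],[184,454],[197,526],[175,530]],[[214,450],[233,445],[248,515],[229,520]]):
    s=ray(b(q),56); print("sp",s.mean(0), np.degrees(np.arctan2(*(s[0]+s[1]-s[2]-s[3])[1::-1])), np.linalg.norm(s[0]+s[1]-s[2]-s[3])/2)
B=ray(a([[88,411],[685,18],[743,180]]),15)
y=(B[0]-B[2])[:2]; print("len",np.linalg.norm(y),np.degrees(np.arctan2(y[1],y[0])))
w=(B[1]-B[2])[:2]; print("w",np.linalg.norm(w),np.degrees(np.arctan2(w[1],w[0])))
u=y/np.linalg.norm(y); o=(B[1]+B[2])[:2]/2+140*u; print("holder o",o)
n=np.array([u[1],-u[0]])
for nm,L,z in (("flange",[[305,155],[345,288]],37),("pad",[[410,137],[440,233]],47),("jawtop",[[97,220],[138,357]],60)):
    q=ray(a(L),z)[:,:2]-o; print(nm,"x",q@n,"y",q@u)
E
```

```text
bed [[489.1 180.5  15. ]
 [624.7 -59.7  15. ]
 [558.2 -76.3  15. ]]
flange [[576.9  90.3  37. ]
 [524.4  78.4  37. ]
 [559.9 167.3  37. ]
 [504.1 151.1  37. ]]
pad [[578.3  49.6  47. ]
 [540.5  40.9  47. ]]
knob top [[583.6 -38.1  42. ]]
rack [[ 524.4 -208.5   24. ]
 [ 463.6 -212.5   24. ]
 [ 479.9 -355.8   24. ]
 [ 537.5 -351.6   24. ]] [ 501.4 -282.1   24. ]
sp [ 496.1 -235.2   56. ] 3.401228971282676 44.848833869133735
sp [ 500.5 -266.7   56. ] 2.2366388050226322 46.74321965907708
sp [ 502.1 -298.7   56. ] 0.9182466696153124 45.752824351767195
sp [ 505.3 -330.8   56. ] 3.6323199749584725 44.53129263128447
len 265.9774800080999 105.05907695713533
w 68.5756191042438 14.00075032959945
holder o [555.1  67.1]
flange x [ 27.1 -26.7] y [16.7 18.8]
pad x [ 17.8 -20.9] y [-23.  -21.6]
jawtop x [ 24.1 -29.8] y [96.8 98.1]
```

Holder origin is about (555,67) with y axis at about 104.7°. The gap is about 40–42 mm, so two spacers leave 16–18 mm, which is under the 24 mm travel. The sizes check out: bed width 69, spacer 45, rack 60×144. Heading for the nearest spacer.

```bash
cat >> h.py <<'E'
from scipy.spatial.transform import Rotation as Ro
def to(*wps):
    "rows needed to world targets (x,y,z,yawdeg), all from the present pose"
    s=env.state(); R=Ro.from_euler("xyz",s["tcp_rot"]).as_matrix(); y0=np.degrees(s["tcp_rot"][2])
    print("now",s["eef_pos"],"yaw",round(y0,1),"F",s["ft_force"],"t",s["t"])
    for w in wps: print(np.r_[R.T@(np.array(w[:3])-s["eef_pos"]), y0-w[3]])
E
python3 -c "
from h import *
to((500,250,233,124),(490,-235,150,95.3))"
```

```text
now [269.4 563.8 233.1] yaw 154.5 F [-0.9 -0.3 -0.2] t 0.1
[-343.4 -183.6    0.3   30.5]
[-543.5 -625.5   83.7   59.2]
```

```bash
R='[-343,-184,0,30,75],[-343,-184,0,30,75],[-343,-184,0,30,75],[-343,-184,0,30,75],[-343,-184,0,30,75]'; python3 -m crank '[[-343,-184,0,30,75],[-343,-184,0,30,75],[-343,-184,0,30,75],[-343,-184,0,30,75],[-343,-184,0,30,75],[-343,-184,0,30,75],[-343,-184,0,30,75],[-343,-184,0,30,75],[-343,-184,0,30,75],[-343,-184,0,30,75]]'; python3 -c "
from h import *
to((500,-235,150,95.3))"
```

```text
t: 0.93
eef_pos: [502.0, 246.3, 233.4]
tcp_rot: [-3.142, 0.001, 2.169]
ft_force: [-0.1, 0.4, -1.1]
opening: 0.789
grip_force: 0.0
now [502.  246.3 233.4] yaw 124.3 F [-0.1  0.4 -1.1] t 0.9333
[-396.5 -272.8   83.7   29. ]
```

```bash
python3 -m crank '[[-396,-273,84,29,75],[-396,-273,84,29,75],[-396,-273,84,29,75],[-396,-273,84,29,75],[-396,-273,84,29,75],[-396,-273,84,29,75],[-396,-273,84,29,75],[-396,-273,84,29,75],[-396,-273,84,29,75],[-396,-273,84,29,75]]'; python3 -c "
from h import *
to((500,-235,150,95.3))"
```

```text
t: 1.77
eef_pos: [498.3, -162.0, 161.5]
tcp_rot: [-3.141, -0.0, 1.666]
ft_force: [0.9, -0.1, -0.1]
opening: 0.791
grip_force: 0.0
now [ 498.3 -162.   161.5] yaw 95.5 F [ 0.9 -0.1 -0.1] t 1.7667
[-72.8  -5.3  11.5   0.2]
```

```bash
python3 -m crank '[[-36,-3,6,0,75],[-72,-5,11,0,75],[-72,-5,11,0,75],[-72,-5,11,0,75]]'; python3 - <<'E'
from h import *
r=env.read_camera("wrist"); cv2.imwrite("pics/w0.png",r["img"]); np.savez("w0",K=r["K"],P=r["pose"]); print(r["pose"]); to((500,-235,150,95.3))
E
```

```text
t: 2.1
eef_pos: [500.2, -233.7, 150.2]
tcp_rot: [-3.141, -0.001, 1.663]
ft_force: [-0.1, 0.9, -0.1]
opening: 0.789
grip_force: 0.0
[[   1.     0.1    0.   493.7]
 [   0.1   -1.    -0.3 -158.3]
 [  -0.     0.3   -1.   300.9]
 [   0.     0.     0.     1. ]]
now [ 500.3 -232.4  150.4] yaw 95.4 F [ 0.  -0.5  0.3] t 2.15
[-2.5 -0.5  0.4  0.1]
```

View pics/w0.png

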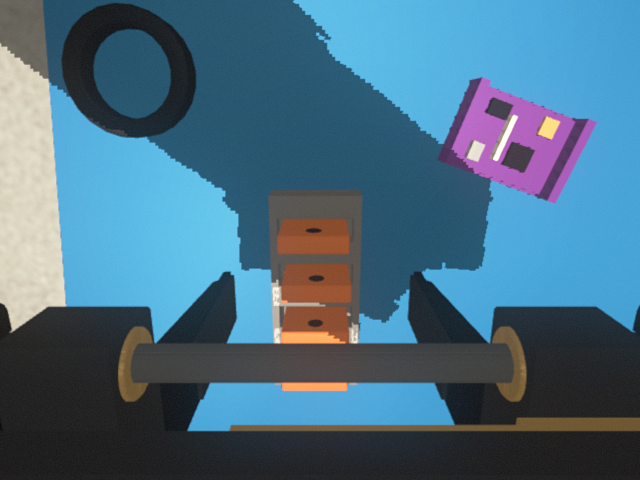

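```bash
python3 - <<'E'
from h import *
f=np.load("w0.npz");K,P=f["K"],f["P"];Ri=P[:3,:3].T
def pj(p): q=Ri@(np.array(p)-P[:3,3]);return (K@q/q[2])[:2]
u=np.array([-np.sin(.0925),np.cos(.0925),0])
for nm,c in (("A",(496.1,-235.2,0)),("B",(500.5,-266.7,0))):
  c=np.array(c)
  print(nm,[pj(c+k*u+[0,0,z]) for k,z in ((6,56),(-6,56),(6,24),(0,6))])
print(ray([[280,237],[350,237]],56,K,P[:3]))
i=cv2.imread("pics/w0.png");print(i[200:345:2,340].tolist())
E
```

```text
A [array([314.4, 236.9]), array([314.5, 255.9]), array([315.3, 223.6]), array([315.7, 225.5])]
B [array([317. , 286.2]), array([317.1, 304.1]), array([317.6, 268.2]), array([317.9, 267.3])]
[[ 475.1 -231.2   56. ]
 [ 516.8 -227.3   56. ]]
[[84, 88, 92], [82, 87, 91], [83, 88, 91], [79, 85, 88], [82, 86, 90], [79, 86, 88], [83, 87, 90], [81, 85, 90], [79, 82, 87], [72, 81, 98], [44, 77, 137], [46, 77, 139], [43, 74, 135], [45, 76, 137], [46, 77, 137], [46, 78, 138], [47, 76, 140], [45, 75, 137], [48, 81, 150], [52, 87, 157], [52, 87, 158], [51, 86, 157], [50, 87, 155], [50, 85, 155], [47, 84, 155], [48, 84, 154], [46, 82, 152], [65, 83, 112], [78, 83, 90], [80, 86, 92], [79, 86, 90], [78, 84, 91], [49, 76, 128], [49, 79, 141], [44, 76, 138], [47, 79, 139], [50, 80, 142], [47, 78, 138], [49, 79, 140], [45, 76, 138], [47, 78, 140], [48, 76, 138], [47, 78, 139], [49, 84, 155], [49, 86, 155], [50, 86, 155], [51, 87, 156], [53, 87, 156], [51, 85, 154], [51, 84, 154], [50, 85, 157], [60, 83, 138], [80, 86, 90], [63, 80, 113], [46, 78, 139], [51, 79, 142], [49, 79, 139], [49, 76, 141], [50, 80, 140], [53, 81, 143], [53, 81, 143], [49, 78, 139], [51, 77, 139], [51, 78, 141], [51, 79, 142], [55, 82, 143], [53, 84, 153], [55, 88, 157], [57, 90, 159], [55, 87, 156], [57, 89, 165], [91, 159, 255], [66, 68, 83]]
```

Wrist view: spacer A's top face spans rows 236–254 around column 315. Prediction was 237–256, so the position is good to about 1 mm. Descending to grip its side edges.

```bash
python3 -c "
from h import *
to((496,-234.7,51,95.3))"
```

```text
now [ 500.3 -232.4  150.4] yaw 95.4 F [ 0.  -0.5  0.3] t 2.15
[-1.9 -4.4 99.4  0.1]
```

```bash
python3 -m crank '[[-2,-4,20,0,75],[-2,-4,40,0,75],[-2,-4,60,0,75],[-2,-4,75,0,75],[-2,-4,80,0,75],[-2,-4,80,0,75],[-2,-4,80,0,75]]'; python3 -c "
from h import *
to((496,-234.7,51,95.3))"
```

```text
t: 2.73
eef_pos: [497.2, -234.2, 71.5]
tcp_rot: [3.141, 0.0, 1.667]
ft_force: [0.0, 0.1, -0.6]
opening: 0.785
grip_force: 0.0
now [ 497.2 -234.2   71.5] yaw 95.5 F [ 0.   0.1 -0.6] t 2.7333
[-0.4 -1.2 20.5  0.2]
```

```bash
python3 -m crank '[[0,-1,10,0,75],[0,-1,20,0,75],[0,-1,20,0,60],[0,-1,20,0,40],[0,-1,20,0,36],[0,-1,20,0,36],[0,-1,20,0,36],[0,-1,20,0,36]]' && python3 -m crank '[[0,0,-20,0,36],[0,0,-50,0,36],[0,0,-80,0,36],[0,0,-100,0,36],[0,0,-100,0,36]]'; python3 -c "
from h import *
o=np.array([555.1,67.1]);a=np.radians(104.7);u=np.array([np.cos(a),np.sin(a)]);p=o+11*u;print(p)
to((510,-100,160,104.7),(*p,120,104.7))"
```

```text
t: 3.4
eef_pos: [495.9, -235.1, 51.2]
tcp_rot: [3.141, 0.0, 1.666]
ft_force: [0.1, 0.2, 1.6]
opening: 0.464
grip_force: 30.0
t: 3.82
eef_pos: [497.1, -235.8, 154.9]
tcp_rot: [3.137, 0.004, 1.666]
ft_force: [-0.1, -0.1, 0.3]
opening: 0.46
grip_force: 30.0
[552.3  77.7]
now [ 497.1 -235.8  154.9] yaw 95.5 F [-0.1 -0.1  0.3] t 3.8167
[133.9  25.8  -5.5  -9.2]
[307.   84.6  34.2  -9.2]
```

```bash
python3 -m crank '[[40,10,0,-3,36],[80,20,0,-6,36],[120,30,5,-9,36],[160,40,10,-9,36],[200,55,15,-9,36],[240,65,20,-9,36],[275,76,25,-9,36],[307,85,25,-9,36],[307,85,25,-9,36],[307,85,25,-9,36]]'; python3 - <<'E'
from h import *
r=env.read_camera("wrist"); i=r["img"]; cv2.imwrite("pics/w1.png",i); np.savez("w1",K=r["K"],P=r["pose"]); to((552.3,77.7,130,104.7))
E
```

```text
t: 4.65
eef_pos: [550.9, 80.2, 125.1]
tcp_rot: [-3.141, -0.0, 1.826]
ft_force: [0.0, 0.1, -0.4]
opening: 0.458
grip_force: 30.0
now [550.8  78.9 125.3] yaw 104.5 F [-0.2 -0.2 -0.3] t 4.7
[-1.6  1.1 -4.7 -0.2]
```

View pics/w1.png

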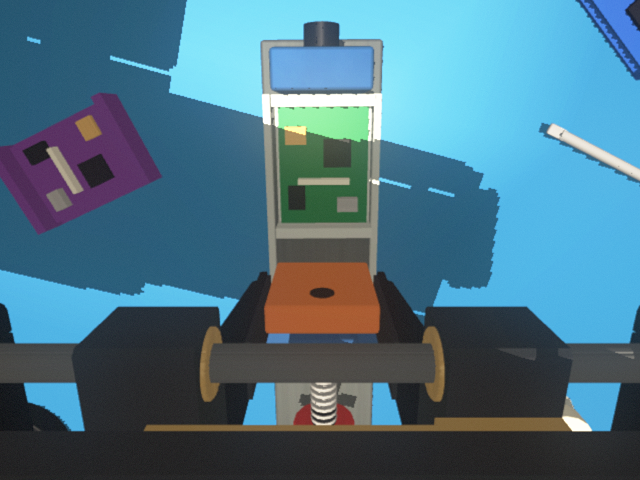

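Wrist view: the spacer is held straight, board near flange edge at row 238 (cols 272–372), and the jaw edge is near row 91.

```bash
python3 - <<'E'
from h import *
f=np.load("w1.npz");K,P=f["K"],f["P"][:3]
s=env.state();a=np.radians(104.7);u=np.array([np.cos(a),np.sin(a)]);n=np.array([u[1],-u[0]]);o=np.array([555.1,67.1])
h=lambda p:np.c_[(p[:,:2]-o)@n,(p[:,:2]-o)@u]
print("tcp",h(s["eef_pos"][None]))
print("flange near",h(ray([[274,238],[371,238]],37,K,P)),"far",h(ray([[272,94],[373,94]],37,K,P)))
print("jaw top inner",h(ray([[272,90],[372,90]],60,K,P)))
print("bed far corners",h(ray([[262,42],[382,41]],15,K,P)))
print("spacer",h(ray([[267,306],[379,306]],s["eef_pos"][2]+5,K,P)), h(ray([[276,263],[370,263]],s["eef_pos"][2]-45,K,P)))
E
```

```text
tcp [[-1.1 12.5]]
flange near [[-28.6  19.6]
 [ 28.   19.5]] far [[-27.2  99.5]
 [ 26.7  99.5]]
jaw top inner [[-24.5 100.4]
 [ 23.5 100.3]]
bed far corners [[-34.4 128.4]
 [ 33.3 128.8]]
spacer [[-21.   20.5]
 [ 20.7  20.4]] [[-22.9  19.6]
 [ 22.8  19.5]]
```

```bash
python3 -c "
from h import *
a=np.radians(104.7);u=np.array([np.cos(a),np.sin(a)]);n=np.array([u[1],-u[0]]);p=np.array([555.1,67.1])+10*u-n
to((*p,61,104.7))"
```

```text
now [550.8  78.9 125.3] yaw 104.5 F [-0.2 -0.2 -0.3] t 4.7
[-2.5  0.2 64.3 -0.2]
```

```bash
python3 -m crank '[[-2.5,0,15,0,36],[-2.5,0,30,0,36],[-2.5,0,45,0,36],[-2.5,0,54,0,36],[-2.5,0,58,0,36],[-2.5,0,60,0,36],[-2.5,0,60,0,36]]'; python3 -c "
from h import *
a=np.radians(104.7);u=np.array([np.cos(a),np.sin(a)]);n=np.array([u[1],-u[0]]);p=np.array([555.1,67.1])+10*u-n
to((*p,60.2,104.7))"
```

```text
t: 5.28
eef_pos: [551.9, 75.7, 66.0]
tcp_rot: [3.142, -0.0, 1.822]
ft_force: [-0.6, 0.8, -0.2]
opening: 0.461
grip_force: 30.0
now [551.9  75.7  66. ] yaw 104.4 F [-0.6  0.8 -0.2] t 5.2833
[ 0.8 -0.1  5.8 -0.3]
```

```bash
python3 -m crank '[[0,0,2,0,36],[0,0,4,0,36],[0,0,5,0,36],[0,0,5.5,0,36],[0,0,5.5,0,36],[0,0,5.5,0,36]]'
```

```text
t: 5.78
eef_pos: [551.9, 76.3, 60.6]
tcp_rot: [3.141, 0.0, 1.823]
ft_force: [-0.0, 0.2, -0.4]
opening: 0.463
grip_force: 30.0
```

```bash
python3 -m crank '[[0,0,0.5,0,36],[0,0,0.5,0,44],[0,0,0.5,0,50],[0,0,0.5,0,60],[0,0,0.5,0,65],[0,0,0.5,0,65],[0,0,-20,0,65],[0,0,-50,0,65],[0,0,-80,0,65],[0,0,-95,0,70]]'; python3 -c "
from h import *
to((510,-100,160,100),(499.3,-266.2,130,95.3))"
```

```text
t: 6.62
eef_pos: [552.6, 76.3, 158.4]
tcp_rot: [3.138, 0.001, 1.823]
ft_force: [0.0, -0.5, 1.4]
opening: 0.712
grip_force: 0.0
now [552.6  76.3 158.4] yaw 104.5 F [ 0.  -0.5  1.4] t 6.6167
[-160.1  -85.3   -1.7    4.5]
[-318.3 -137.2   28.2    9.2]
```

```bash
python3 -m crank '[[-40,-20,0,2,70],[-80,-40,0,5,70],[-120,-55,0,9,70],[-160,-75,0,9,70],[-200,-90,5,9,70],[-240,-110,15,9,70],[-280,-125,22,9,70],[-310,-135,28,9,70],[-318,-137,28,9,70],[-318,-137,28,9,70]]'; python3 -c "
from h import *
to((499,-266,51,95.3))"
```

```text
t: 7.45
eef_pos: [498.1, -269.1, 126.7]
tcp_rot: [-3.141, -0.0, 1.662]
ft_force: [-0.1, 0.5, -0.1]
opening: 0.735
grip_force: 0.0
now [ 498.1 -269.1  126.7] yaw 95.2 F [-0.1  0.5 -0.1] t 7.45
[ 3.   1.2 75.7 -0.1]
```

```bash
python3 -m crank '[[0,0,0,0,70],[0,0,20,0,70],[0,0,35,0,70],[0,0,45,0,70],[0,0,50,0,70],[0,0,50,0,70],[0,0,50,0,70]]'; python3 -c "
from h import *
to((499,-266,51,95.3))"
```

```text
t: 8.03
eef_pos: [498.9, -265.3, 77.8]
tcp_rot: [3.141, 0.0, 1.667]
ft_force: [0.6, 0.1, -0.8]
opening: 0.737
grip_force: 0.0
now [ 498.9 -265.3   77.8] yaw 95.5 F [ 0.6  0.1 -0.8] t 8.0333
[-0.7  0.  26.8  0.2]
```

```bash
python3 -m crank '[[-0.5,0,12,0,70],[-0.5,0,22,0,70],[-0.5,0,26.5,0,70],[-0.5,0,26.5,0,60],[-0.5,0,26.5,0,36],[-0.5,0,26.5,0,36],[-0.5,0,26.5,0,36],[-0.5,0,26.5,0,36]]' && python3 -m crank '[[0,0,-20,0,36],[0,0,-50,0,36],[0,0,-80,0,36],[0,0,-100,0,36],[0,0,-100,0,36]]'; python3 -c "
from h import *
a=np.radians(104.7);u=np.array([np.cos(a),np.sin(a)]);n=np.array([u[1],-u[0]]);p=np.array([555.1,67.1])-8*u-n;print(p)
to((*p,130,104.7))"
```

```text
t: 8.7
eef_pos: [498.8, -266.5, 51.3]
tcp_rot: [3.141, 0.0, 1.666]
ft_force: [-0.2, 0.4, 1.7]
opening: 0.461
grip_force: 30.0
t: 9.12
eef_pos: [499.9, -267.2, 155.2]
tcp_rot: [3.137, 0.004, 1.666]
ft_force: [0.9, -0.1, -0.6]
opening: 0.458
grip_force: 30.0
[556.2  59.1]
now [ 499.9 -267.2  155.2] yaw 95.5 F [ 0.9 -0.1 -0.6] t 9.1167
[319.6  86.9  24.3  -9.2]
```

```bash
python3 -m crank '[[40,10,0,-3,36],[80,20,0,-6,36],[120,30,0,-9,36],[160,45,0,-9,36],[200,55,5,-9,36],[240,65,10,-9,36],[280,76,15,-9,36],[310,84,20,-9,36],[319,87,22,-9,36],[319,87,22,-9,36]]' && python3 -m crank '[[0,0,0,0,36],[0,0,0,0,36],[0,0,0,0,36]]'; python3 - <<'E'
from h import *
r=env.read_camera("wrist"); i=r["img"]; cv2.imwrite("pics/w2.png",i); np.savez("w2",K=r["K"],P=r["pose"]); to((556.2,59.1,61,104.7))
E
```

```text
t: 9.95
eef_pos: [554.6, 61.5, 127.9]
tcp_rot: [-3.14, -0.0, 1.826]
ft_force: [-0.2, 0.1, 0.3]
opening: 0.464
grip_force: 30.0
t: 10.2
eef_pos: [554.9, 58.0, 129.1]
tcp_rot: [3.141, 0.0, 1.821]
ft_force: [-0.2, -1.0, 0.1]
opening: 0.462
grip_force: 30.0
now [554.9  58.  129.2] yaw 104.3 F [-0.6 -1.4 -0.3] t 10.25
[ 0.7  1.5 68.2 -0.4]
```

View pics/w2.png

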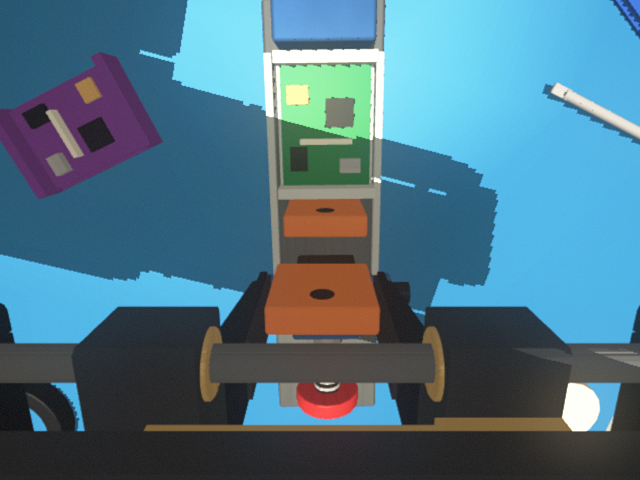

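The first spacer stands upright and centred (top face rows ~209–236, cols 284–367). The pad front edge is visible at row ~256.

```bash
python3 - <<'E'
from h import *
f=np.load("w2.npz");K,P=f["K"],f["P"][:3]
s=env.state();a=np.radians(104.7);u=np.array([np.cos(a),np.sin(a)]);n=np.array([u[1],-u[0]]);o=np.array([555.1,67.1])
h=lambda p:np.c_[(p[:,:2]-o)@n,(p[:,:2]-o)@u]
print("tcp",h(s["eef_pos"][None]))
print("sp1 back",h(ray([[285,236],[366,236]],65,K,P)),"front",h(ray([[285,209],[366,209]],65,K,P)))
print("pad front",h(ray([[298,256],[354,256]],47,K,P)))
print("held back/front",h(ray([[266,332],[379,332],[267,306],[378,306]],s["eef_pos"][2]+5,K,P)))
print("flange",h(ray([[274,199],[375,199]],37,K,P)))
E
```

```text
tcp [[-2.5 -8.7]]
sp1 back [[-21.6   5.3]
 [ 20.9   5. ]] front [[-21.2  19.7]
 [ 20.6  19.5]]
pad front [[-16.1 -11.9]
 [ 16.1 -12.1]]
held back/front [[-23.6 -12.7]
 [ 19.3 -13. ]
 [-22.7  -1.9]
 [ 18.6  -2.2]]
flange [[-29.9  19.5]
 [ 28.6  19.2]]
```

Pad row 256 is the foot of its face (z=19), which gives y≈-22 as expected. Lowering the second spacer between, with clearance on both sides.

```bash
python3 -m crank '[[0,1.5,15,0,36],[0,1.5,30,0,36],[0,1.5,45,0,36],[0,1.5,55,0,36],[0,1.5,61,0,36],[0,1.5,63,0,36],[0,1.5,63,0,36],[0,1.5,63,0,36]]'; python3 -c "
from h import *
to((556.4,59.1,60.2,104.7))"
```

```text
t: 10.92
eef_pos: [556.6, 59.7, 66.4]
tcp_rot: [3.141, 0.0, 1.823]
ft_force: [0.7, -0.1, 1.3]
opening: 0.46
grip_force: 30.0
now [556.6  59.7  66.4] yaw 104.4 F [ 0.7 -0.1  1.3] t 10.9167
[-0.5 -0.4  6.2 -0.3]
```

```bash
python3 -m crank '[[0,0,3,0,36],[0,0,5,0,36],[0,0,6,0,36],[0,0,6,0,36],[0,0,6.3,0,36],[0,0,6.3,0,36]]' && python3 -m crank '[[0,0,0,0,44],[0,0,0,0,50],[0,0,0,0,60],[0,0,0,0,65],[0,0,0,0,65],[0,0,-20,0,65],[0,0,-50,0,65],[0,0,-80,0,65],[0,0,-80,0,0],[0,0,-80,0,0]]'; python3 -c "
from h import *
a=np.radians(104.7);u=np.array([np.cos(a),np.sin(a)]);n=np.array([u[1],-u[0]]);p=np.array([555.1,67.1])-136*u;print(p)
to((*p,140,104.7),(*p,44,104.7))"
```

```text
t: 11.42
eef_pos: [556.4, 59.9, 60.3]
tcp_rot: [3.141, 0.0, 1.823]
ft_force: [-2.4, 0.3, 7.9]
opening: 0.458
grip_force: 30.0
t: 12.25
eef_pos: [556.9, 59.8, 141.0]
tcp_rot: [3.139, 0.001, 1.823]
ft_force: [0.1, 0.3, -0.6]
opening: 0.593
grip_force: 0.0
[589.6 -64.4]
now [556.9  59.8 141. ] yaw 104.5 F [ 0.1  0.3 -0.6] t 12.25
[-128.5    0.6    1.1   -0.2]
[-128.4    0.3   97.1   -0.2]
```

```bash
python3 -m crank '[[-35,0,0,0,0],[-70,0,0,0,0],[-105,0,0,0,0],[-125,0,0,0,0],[-128,0,0,0,0],[-128,0,0,0,0],[-128,0,0,0,0],[-128,0,0,0,0]]'; python3 - <<'E'
from h import *
r=env.read_camera("wrist"); cv2.imwrite("pics/w3.png",r["img"]); np.savez("w3",K=r["K"],P=r["pose"]); to((589.6,-64.4,44,104.7))
E
```

```text
t: 12.92
eef_pos: [587.8, -63.0, 139.1]
tcp_rot: [-3.141, -0.001, 1.824]
ft_force: [0.3, -0.3, 0.0]
opening: 0.041
grip_force: 0.0
now [587.9 -62.9 139.3] yaw 104.5 F [0.3 0.5 0.3] t 12.9667
[-1.9  1.3 95.3 -0.2]
```

View pics/w3.png

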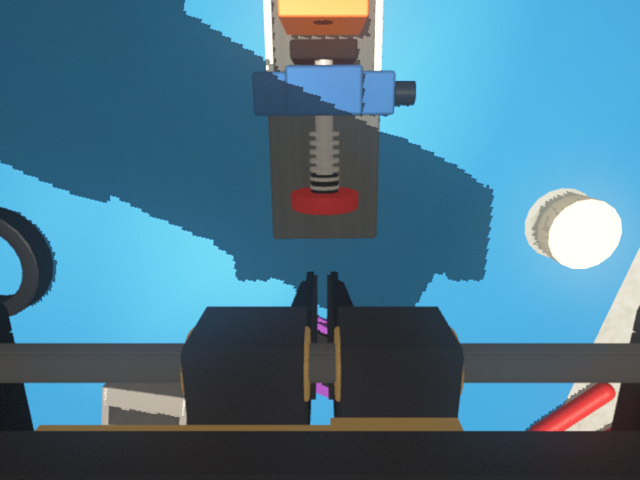

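Second spacer stands behind the pad area (320,15). The knob is at (324,200), and the closed fingers are behind it and in line. Descending behind the knob.

```bash
python3 -m crank '[[-2,1,20,0,0],[-2,1,40,0,0],[-2,1,60,0,0],[-2,1,75,0,0],[-2,1,85,0,0],[-2,1,91,0,0],[-2,1,91,0,0],[-2,1,91,0,0]]'; python3 - <<'E'
from h import *
f=np.load("w3.npz");K,P=f["K"],f["P"][:3]
a=np.radians(104.7);u=np.array([np.cos(a),np.sin(a)]);n=np.array([u[1],-u[0]]);o=np.array([555.1,67.1])
h=lambda p:np.c_[(p[:,:2]-o)@n,(p[:,:2]-o)@u]
print("knob",h(ray([[324,214]],56,K,P)),"tcp",h(env.state()["eef_pos"][None]));to((589.6,-64.4,44,104.7))
E
```

```text
t: 13.63
eef_pos: [590.0, -65.5, 49.0]
tcp_rot: [3.141, 0.0, 1.824]
ft_force: [0.3, -0.4, 0.2]
opening: 0.003
grip_force: 0.0
knob [[   0.  -112.7]] tcp [[   0.1 -137.1]]
now [590.  -65.5  49. ] yaw 104.5 F [ 0.3 -0.4  0.2] t 13.6333
[ 1.2 -0.1  5.  -0.2]
```

```bash
python3 -m crank '[[0,0,2,0,0],[0,0,4,0,0],[3,0,4,0,0],[6,0,4,0,0],[9,0,4,0,0],[12,0,4,0,0],[15,0,4,0,0],[18,0,4,0,0],[20,0,4,0,0],[20,0,4,0,0]]' && python3 -m crank '[[1,0,0,0,0],[2,0,0,0,0],[3,0,0,0,0],[4,0,0,0,0],[5,0,0,0,0],[6,0,0,0,0],[7,0,0,0,0],[8,0,0,0,0],[8,0,0,0,0],[8,0,0,0,0]]'
```

```text
t: 14.47
eef_pos: [584.7, -46.1, 44.7]
tcp_rot: [3.141, 0.0, 1.824]
ft_force: [-0.5, -1.8, -0.2]
opening: 0.005
grip_force: 0.6
t: 15.3
eef_pos: [582.8, -38.7, 44.7]
tcp_rot: [3.142, -0.0, 1.823]
ft_force: [-0.3, -1.8, 0.9]
opening: 0.001
grip_force: 1.0
```

```bash
for k in 1 ; do python3 -m crank '[[1,0,0,0,0],[2,0,0,0,0],[3,0,0,0,0],[3,0,0,0,0],[3,0,0,0,0]]' | egrep "eef|ft"; python3 -m crank '[[1,0,0,0,0],[2,0,0,0,0],[3,0,0,0,0],[3,0,0,0,0],[3,0,0,0,0]]' | egrep "eef|ft"; python3 -m crank '[[1,0,0,0,0],[2,0,0,0,0],[2,0,0,0,0],[2,0,0,0,0]]'| egrep "eef|ft"; done
```

```text
eef_pos: [582.0, -35.8, 44.7]
ft_force: [-0.0, -3.2, 1.4]
eef_pos: [581.3, -32.9, 44.7]
ft_force: [0.9, -4.1, 2.6]
eef_pos: [580.8, -31.0, 44.7]
ft_force: [-1.0, -5.3, 1.9]
```

Force climbs at the spring rate. Pad travel is about 17.5 mm, matching the clamped stack and not the 24 mm stop. A bit more.

```bash
python3 -m crank '[[1,0,0,0,0],[2,0,0,0,0],[3,0,0,0,0],[3.5,0,0,0,0],[3.5,0,0,0,0],[3.5,0,0,0,0],[3.5,0,0,0,0],[3.5,0,0,0,0]]'; python3 - <<'E'
from h import *
r=env.read_camera("wrist"); i=r["img"]; cv2.imwrite("pics/w4.png",i)
t=env.read_camera("top")["img"]; s=cv2.resize(t[195:280,203:363],None,fx=4,fy=4,interpolation=cv2.INTER_CUBIC)
o=np.zeros((590,640,3),np.uint8); o[:250]=i[:250]; o[250:590]=s; cv2.imwrite("pics/fin.png",o); to()
E
```

```text
t: 17.13
eef_pos: [580.0, -28.0, 44.7]
tcp_rot: [3.141, 0.0, 1.823]
ft_force: [-0.3, -7.0, 1.5]
opening: 0.003
grip_force: 3.4
now [580.1 -27.9  44.7] yaw 104.5 F [-0.3 -7.5  2.8] t 17.2333
```

View pics/fin.png

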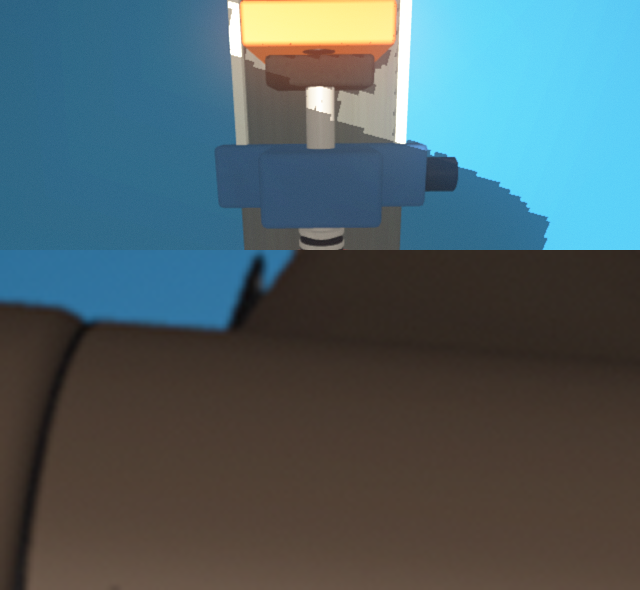

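The pad (320,70) is pressed flat on an upright spacer (320,25). The top view is blocked by the arm, so I'll check the stack from the side.

```bash
python3 - <<'E'
from h import *
i=env.read_camera("side")["img"]; cv2.imwrite("pics/s1.png",cv2.resize(i[175:295,210:370],None,fx=5,fy=5,interpolation=cv2.INTER_CUBIC)); to()
E
```

```text
now [580.  -28.   44.8] yaw 104.5 F [-0.7 -6.7  1.4] t 17.2833
```

View pics/s1.png

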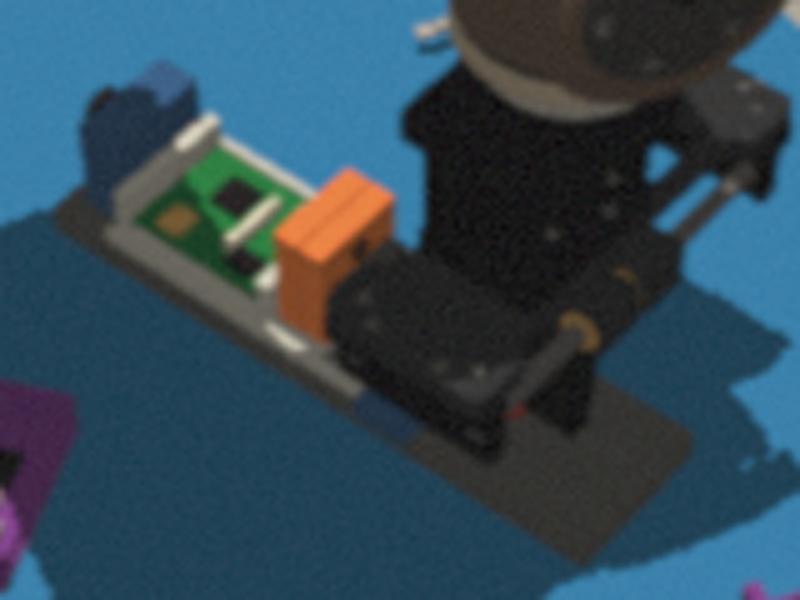

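The two spacers stand upright, face to face (335,215), against the board, and the board is against the jaw. Handing in with about 7 N held on the knob.

```bash
python3 -c "
from cell import env
print(env.job_done())"
```

```text
the job is handed in; nothing more can be done
None
```

The job is handed in: two spacers stand upright in the gap and the knob is still held in at about 7 N, with spacers and board clamped against the jaw; the hand-in returned no verdict.

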